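# Fetch the salt pot from behind the tall things and put them back

## Task

The little white salt pot is hemmed in by the tumbler, the pepper mill and the jar on the mat in front of the dish rack: first stand all three upright in the aluminium side tray, leaving the pot where it is; then set the pot into the recess of the round wooden dish; then put the tumbler, mill and jar each back on the very spot where it stood at the start. Keep everything upright, set things down rather than drop them, and do not disturb the spatula and the glass bowl.

Things in the scene. Friction and masses are not known exactly. Their poses are not given: they have to be found in the camera images.
- pinch_pot: the salt pot: low round white glazed ceramic pot, outer diameter 56, height 44, straight sided, with a shallow open hollow on top. Origin: centre of its underside, z up. Mass about 0.12 kg. Starts on the middle stand of the mat, too close to the three tall things (8 mm gaps) to be gripped until they are gone. Sizes in mm
- tumbler: open, plain stainless steel drinking tumbler, upright, height 115, outer diameter 62 at the foot to 66 at the rim, wall 3. Origin: centre of its underside, z up. About 0.16 kg. Starts on one of the three outer stands of the mat (which one varies). Sizes in mm
- mill: dark wooden pepper mill, height 140, round: foot diameter 58 up to 40 high, waist diameter 42 from 66 to 80 high, straight head diameter 52 from 90 to 127 high, domed top. Origin: centre of its underside, z up. About 0.20 kg. Starts on one of the three outer stands. Sizes in mm
- jar: white ceramic canister with a flat cork lid that is fixed to it: body diameter 64 and 85 high, lid diameter 56, total height 105. Origin: centre of its underside, z up. About 0.32 kg. Starts on one of the three outer stands. Sizes in mm
- tray: fixed aluminium side tray, open, 280 (its x) by 120 (its y) outside, walls 5 thick and 16 high, floor 5 thick. Origin: centre of its underside. Empty at the start; lies on the left or on the right; there is room for the three tall things in a row along its x at 90 spacing. Sizes in mm
- dish: fixed round wooden serving dish, outer diameter 96 at the rim, 14 high, with a flat round recess of diameter about 80 whose floor is 8 above the counter. Origin: centre of its underside. Empty at the start; lies on the other side from the tray. Sizes in mm
- rack: fixed wooden dish rack with four painted plates in its slots and a grey mat 4 thick in front. Origin: counter level, under the middle stand. Mat: x -110 to 45, y -100 to 100; its stands are thin flat white rings, diameter 67, at (0, 0), (-66, 0), (0, 66), (0, -66). Rack and plates: x 84 to 216, y -106 to 106, 136 high. Front (-x) towards the robot. Sizes in mm
- spatula: red silicone spatula lying flat on the far right of the work, outside the tray or dish, 250 long, blade 55 wide, 12 thick; leave it alone. Origin: on its underside near the middle; x points along it from handle to blade. Sizes in mm
- bowl: upturned clear glass bowl, diameter 136 at the rim (which is down), 60 high; leave it alone. Origin: centre of its underside. Sizes in mm

How it is judged:
By the outcome, as a careful person would: the job done as asked, in the order asked, and still so for the second after the job is handed in, with the robot touching nothing.
It also fails if it takes over 147 s, if anything falls off the work surface, if the arm or the gripper's body presses on something with over 40 N, if the wrist force passes 120 N, or if a joint passes its speed limit or range.

## Robot

A 7-joint arm with a two-finger parallel gripper is mounted at the origin on the work surface. World frame = base frame: x ahead of the robot, y to its left, z up, the work surface at z = 0. Lengths are in m, angles in rad, forces in N, time in s.
With the tool pointing down it reaches from about 0.35 to 0.9 m from the base axis. Payload 8.1 kg.
Tool frame: the origin (TCP) lies at the very end of the fingers, on their centre line; the grasp point (between the pads) lies 19 mm behind it (arm.tcp_to_grasp is the distance from the TCP to the grasp point, in m); z points along the fingers, y is the line along which they close (so a half turn about z gives the same grasp; the last joint's range is limited). The gripper opens to 92 mm and grips with 3 to 60 N. Pads are 19 mm wide; open, the fingers measure 130 mm over their backs; the gripper's body (75 mm by 190 mm) begins 47 mm behind the grasp point.
Start: joints at [1.153, 0.434, 0.025, 1.573, -0.012, 1.134, -0.075], TCP at [0.193, -0.594, 0.227] pointing down, gripper open.
Joint ranges: [-2.62, 2.62], [-0.44, 2.09], [-1.27, 1.32], [0.08, 2.57], [-1.32, 4.46], [0.12, 2], [-2.74, 2.74]. Speed limits (rad/s): [2.22, 2.22, 3.01, 3.01, 3.14, 3.14, 3.14].

## Interface

Orientations are given as a rotation vector (axis times angle).
In Python, from cell import arm gives the robot as it stands.
- The arm moves only by the shell command python3 nudge.py [FORCE], which reads ROWS from standard input. ROWS is a JSON list that holds a single list of rows (three levels of brackets), with 1 to 10 rows, each of 5 numbers: dx, dy, dz in m, then a turn about the tool's z in rad, then the opening from 0.0 (shut) to 1.0 (fully open); each row shifts and turns the commanded pose from where the row before left it, along the tool's axes as they then stand; what a row does not reach is not made up. A row lasts 1/10 s, in which the tool goes at most 0.05 m and 0.15 rad, less where a joint would pass 70% of its speed; a pose out of reach is approached as far as the arm can. The fingers move at their own pace and stop on an object; FORCE is the grip in N (left out, the last holds). Time passes only in rows, so rows that do not move let the fingers close. It prints the time, the measured TCP pose, the force, the opening and the grip force at its end. Input that does not fit is refused with a message, and nothing moves.
- arm.observe(): the state, without advancing time (a new reading comes with each control period).
- arm.get_image(name): name is "side" or "top" or "wrist"; returns a dict with "image" (384x512x3 uint8, blue, green, red), "fx", "fy", "cx", "cy" (pixels), "cam_to_world" (4x4, takes a point from camera to world coordinates); the wrist camera has in their place "mount" (4x4, takes a point from camera to tool coordinates, whose origin is the TCP and whose axes are the flange's). Camera axes: x right, y down, z forward; pixel columns grow to the right and rows downward; lengths in m; the calibration is good to about 2 mm. A picture is of the moment at which its call begins: read the wrist's pose just before it. There is no depth.
- arm.sign_off(): hands the job in; it is judged then, once.
The state is a dict: "clock": time; "joints": joint angles; "dq": joint speeds; "joint_efforts": joint torques, N m; "position": TCP position; "ee_rot": TCP orientation; "force": force on the tool from outside, world axes, zero at the start; "ft_torque": the same for the moment, N m; "width": opening from 0.0 (shut) to 1.0 (fully open); "gripper_force": force on a finger pad.
Only numpy, scipy, OpenCV 4.12 (cv2) and the standard library are available. Lean on these libraries where they do the work, as an engineer would, in place of code of your own. Each camera call takes 0.05 s, during which the arm holds its last target. There are 200 camera calls.

## Working session

There is one attempt and no reset: what is moved stays moved. The work goes in short steps, Python scripts to look and compute and a shell command to move; the robot and the scene stay as the last step left them, time stands still between calls to the robot, and variables do not carry over. Pictures are saved under pics/ and viewed, at most 14 in all, crops included, and the job is handed in when it is done.

```bash
ls; mkdir -p pics
python3 - <<'E'
from cell import arm
import cv2,numpy as np
np.set_printoptions(precision=4,suppress=True)
for n in ("side","top"):
    d=arm.get_image(n); cv2.imwrite(f"pics/{n}0.png",d["image"])
    print(n,d["fx"],d["fy"],d["cx"],d["cy"]);print(d["cam_to_world"])
d=arm.get_image("wrist");print(d["mount"],d["fx"],d["cx"],d["cy"])
o=arm.observe();print(o["clock"],o["position"],o["ee_rot"],arm.tcp_to_grasp)
E
```

```text
cell.py
nudge.py
pics
side 451.2424377303985 451.2424377303985 262.00437908629596 196.61446445834636
[[-0.7719 -0.3723  0.5153 -0.0416]
 [-0.6354  0.4769 -0.6073  0.6903]
 [-0.0197 -0.7962 -0.6047  0.8012]
 [ 0.      0.      0.      1.    ]]
top 401.9079865179638 401.9079865179638 261.54919072217416 199.6933033437983
[[ 0.0101 -0.9811  0.1935  0.3735]
 [-0.9999 -0.0107 -0.0022 -0.0608]
 [ 0.0043 -0.1934 -0.9811  1.2212]
 [ 0.      0.      0.      1.    ]]
[[ 0.0008 -0.9663 -0.2575  0.0689]
 [ 1.      0.0008  0.0004 -0.0001]
 [-0.0001 -0.2575  0.9663 -0.1569]
 [ 0.      0.      0.      1.    ]] 341.5678309303001 253.60506416606296 189.7134585358985
0.15 [ 0.1934 -0.5939  0.2261] [-3.1016 -0.4922  0.0005] 0.0188
```
View pics/top0.png

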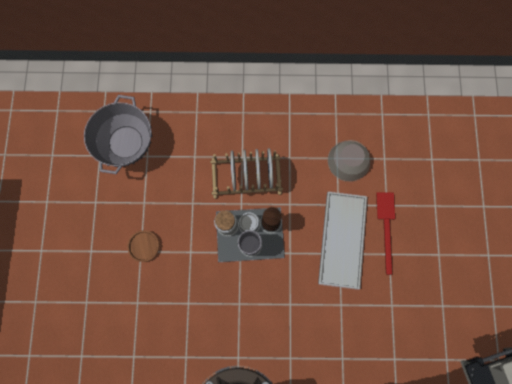

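View pics/side0.png

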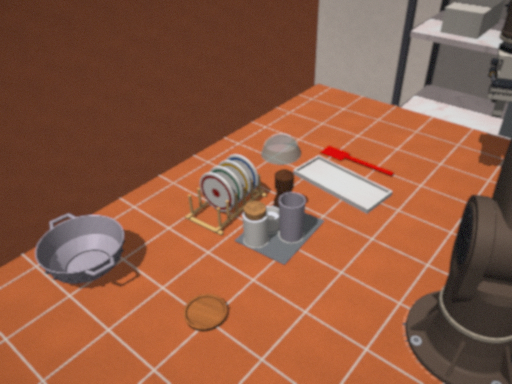

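The top view shows jar (226,222), mill (271,219), tumbler (250,243), pot (249,222), tray centre (343,240) and dish (145,246). The side view shows the same layout. I'll enlarge both to pick features.

Create h.py:
```python
import numpy as np,cv2
from cell import arm
from scipy.spatial.transform import Rotation as R
np.set_printoptions(precision=4,suppress=True)
def cam(n):
    o=arm.observe(); d=arm.get_image(n)
    if n=="wrist":
        T=np.eye(4);T[:3,:3]=R.from_rotvec(o["ee_rot"]).as_matrix();T[:3,3]=o["position"];d["cam_to_world"]=T@d["mount"]
    return d
def ray(d,u,v):
    T=d["cam_to_world"]; r=T[:3,:3]@np.array([(u-d["cx"])/d["fx"],(v-d["cy"])/d["fy"],1.]); return T[:3,3],r/np.linalg.norm(r)
def plane(d,u,v,z):
    p,r=ray(d,u,v); return p+r*(z-p[2])/r[2]
def tri(d1,a,d2,b):
    p,r=ray(d1,*a);q,s=ray(d2,*b); t=np.linalg.lstsq(np.c_[r,-s],q-p,rcond=None)[0]; x,y=p+r*t[0],q+s*t[1]; return (x+y)/2,np.linalg.norm(x-y)
def proj(d,P):
    T=np.linalg.inv(d["cam_to_world"]); c=T[:3,:3]@np.asarray(P,float)+T[:3,3]; return np.array([d["fx"]*c[0]/c[2]+d["cx"],d["fy"]*c[1]/c[2]+d["cy"]])
def step(x,y,z):
    o=arm.observe(); M=R.from_rotvec(o["ee_rot"]).as_matrix(); return M.T@(np.array([x,y,z])-o["position"])
```

Run:
```python
from h import *
t=cam("top");s=cam("side")
a=t["image"][180:310,190:390];cv2.imwrite("pics/tc.png",cv2.resize(a,None,fx=4,fy=4,interpolation=cv2.INTER_CUBIC))
a=s["image"][140:270,180:330];cv2.imwrite("pics/sc.png",cv2.resize(a,None,fx=4,fy=4,interpolation=cv2.INTER_CUBIC))
# mat-ish: grid guess, tray, dish
def cont(d,m,x0,x1,y0,y1):
    q=np.zeros_like(m);q[y0:y1,x0:x1]=m[y0:y1,x0:x1]
    return max(cv2.findContours(q,0,1)[0],key=cv2.contourArea)
hs=cv2.cvtColor(t["image"],cv2.COLOR_BGR2HSV)
gray=(hs[...,1]<90).astype(np.uint8)
c=cont(t,gray,315,372,188,292);r=cv2.minAreaRect(c);b=cv2.boxPoints(r);print("tray px",r)
P=np.array([plane(t,*p,.016) for p in b]);print(P,P.mean(0))
c=cont(t,((hs[...,0]>9)|(hs[...,2]<110)).astype(np.uint8)*255,122,168,222,270);e=cv2.fitEllipse(c);print("dish",e,plane(t,*e[0],.014))
print("mat? mill top",plane(t,271,217,.14),plane(t,250,241,.115),plane(t,226,219,.105),plane(t,250,222,.048))
```

```text
tray px ((343.0, 239.5), (103.0, 56.0), 90.0)
[[ 0.6497 -0.2276  0.016 ]
 [ 0.6516 -0.4     0.016 ]
 [ 0.3422 -0.3869  0.016 ]
 [ 0.3405 -0.2228  0.016 ]] [ 0.496  -0.3093  0.016 ]
dish ((144.17420959472656, 245.89857482910156), (37.5915641784668, 38.220149993896484), 35.76961135864258) [0.467  0.2859 0.014 ]
mat? mill top [ 0.5391 -0.0895  0.14  ] [ 0.4756 -0.0328  0.115 ] [0.5374 0.0357 0.105 ] [ 0.5376 -0.0302  0.048 ]
```

View pics/tc.png

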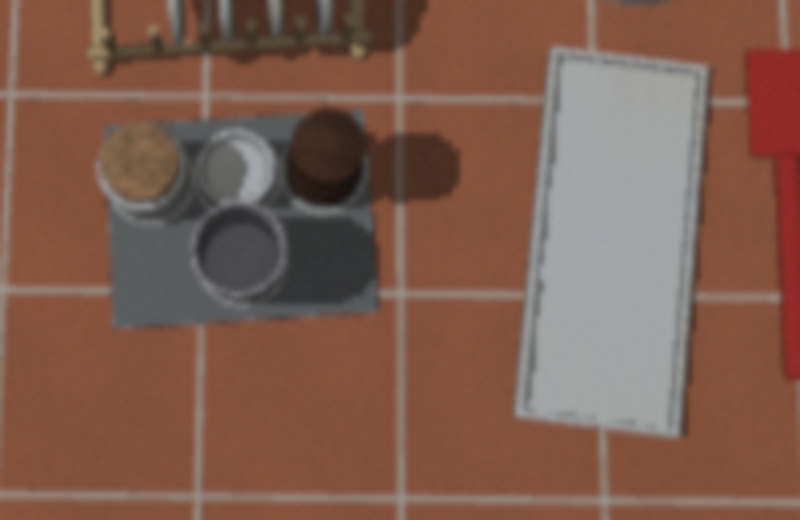

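View pics/sc.png

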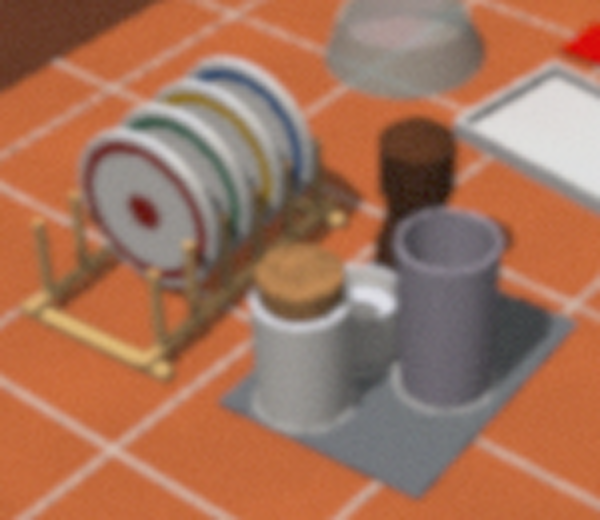

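The crops show the rim, lid and dome centres and the mat and tray corners clearly. Top crop: tumbler rim (239,248), lid (140,160), mill (327,148). Side crop: rim (449,240), lid (300,268), mill (418,142).

Run:
```python
from h import *
t=cam("top");s=cam("side")
T=lambda u,v:(190+u/4,180+v/4)
S=lambda u,v:(180+u/4,140+v/4)
for n,a,b in [("tumbler",(239,248),(449,240)),("jar",(140,160),(300,270)),("mill",(327,146),(418,140)),
   ("matNearR",(378,312),(418,497)),("matR far corner?",(113,327),(222,402))]:
    print(n,*tri(t,T(*a),s,S(*b)))
m=np.array([plane(t,*T(*p),.004) for p in [(103,125),(362,112),(378,312),(113,327)]]);print("mat FL FR NR NL\n",m)
ex=((m[0]+m[1])-(m[2]+m[3]))/2; ey=((m[0]+m[3])-(m[1]+m[2]))/2;print(np.linalg.norm(ex),np.linalg.norm(ey))
a1=np.arctan2(ex[1],ex[0]);a2=np.arctan2(-ey[0],ey[1]);print("yaw",a1,a2)
a=(a1+a2)/2;c=m.mean(0);o=c+.0325*np.array([np.cos(a),np.sin(a),0]);print("rack",o)
for q in [(0,0),(-.066,0),(0,.066),(0,-.066)]: print(q,o[:2]+[q[0]*np.cos(a)-q[1]*np.sin(a),q[0]*np.sin(a)+q[1]*np.cos(a)])
k=np.array([plane(t,*T(*p),.016) for p in [(551,47),(709,66),(683,437),(514,416)]]);print("tray",k,k.mean(0),[np.linalg.norm(k[i]-k[i-1]) for i in range(4)])
v=(k[0]+k[1]-k[2]-k[3]);print("yaw",np.arctan2(v[1],v[0]))
# mask-based contours in both views
for nm,d,boxes in (("t",t,[("dish",(122,222,168,270))]),("s",s,[("dish",(178,290,235,334))])):
    hs=cv2.cvtColor(d["image"],cv2.COLOR_BGR2HSV)
    x0,y0,x1,y1=boxes[0][1]; sub=hs[y0:y1,x0:x1]; bg=np.median(np.r_[sub[0],sub[-1]],0); print(nm,"bg",bg,"c",sub[sub.shape[0]//2,sub.shape[1]//2])
    im=d["image"][y0:y1,x0:x1];cv2.imwrite(f"pics/dish_{nm}.png",cv2.resize(im,None,fx=6,fy=6,interpolation=cv2.INTER_CUBIC))
a=cv2.imread("pics/dish_t.png");b=cv2.imread("pics/dish_s.png");h=max(a.shape[0],b.shape[0])
cv2.imwrite("pics/dish.png",np.hstack([cv2.copyMakeBorder(i,0,h-i.shape[0],0,0,0) for i in (a,b)]))
```

```text
tumbler [ 0.4729 -0.032   0.1173] 0.000709861103623474
jar [0.5345 0.0384 0.1075] 0.0008051080010404698
mill [ 0.5423 -0.0915  0.1308] 0.0008587344361044461
matNearR [ 0.4888 -0.1142 -0.1867] 0.1068165084548374
matR far corner? [0.467  0.0967 0.0741] 0.12259986311520925
mat FL FR NR NL
 [[ 0.5759  0.0765  0.004 ]
 [ 0.5882 -0.1221  0.004 ]
 [ 0.4359 -0.1343  0.004 ]
 [ 0.4228  0.0641  0.004 ]]
0.15317108318478706 0.19894959431350476
yaw 0.08028043604669696 0.06402032493881471
rack [ 0.5381 -0.0266  0.004 ]
(0, 0) [ 0.5381 -0.0266]
(-0.066, 0) [ 0.4723 -0.0314]
(0, 0.066) [0.5334 0.0392]
(0, -0.066) [ 0.5429 -0.0924]
tray [[ 0.6383 -0.2666  0.016 ]
 [ 0.6247 -0.3874  0.016 ]
 [ 0.3469 -0.357   0.016 ]
 [ 0.3607 -0.2334  0.016 ]] [ 0.4926 -0.3111  0.016 ] [np.float64(0.279571947110402), np.float64(0.12157004389470653), np.float64(0.27950369256607854), np.float64(0.12440132576893922)]
yaw -0.11403667416524807
t bg [  9. 139. 132.] c [ 11 131 130]
s bg [ 10. 177. 193.] c [ 12 168 182]
```

View pics/dish.png

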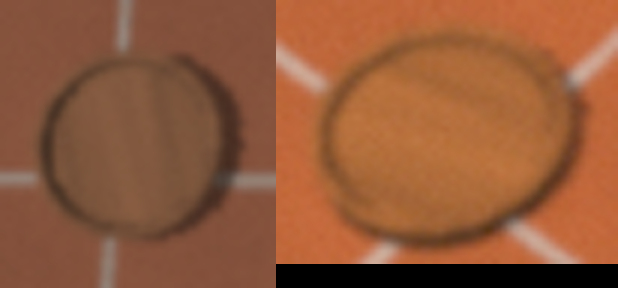

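Rim, lid and dome agree with the mat stands to about 1 mm, and the dish circle is clear in both views. Next I orient the tool to yaw 0 and go above the tumbler.

```bash
python3 - <<'E'
from h import *
t=cam("top");s=cam("side")
print(tri(t,(144.5,246.2),s,(207,313)))
E
echo '[[[0,0,-0.01,0.105,1],[0,0,0,0.105,1],[0,0,0,0.104,1]]]' | python3 nudge.py 20
python3 -c "
from h import *
print(step(.4726,-.0317,.226),R.from_rotvec(arm.observe()['ee_rot']).as_matrix())"
```

```text
(array([0.4666, 0.288 , 0.0022]), np.float64(0.0008145120301589753))
clock: 0.75
position: [0.1936, -0.5945, 0.2371]
ee_rot: [3.141, -0.006, 0.001]
force: [0.0, 0.1, -0.4]
width: 1.002
gripper_force: 0.0
[ 0.277  -0.5638  0.0109] [[ 1.     -0.0037  0.0004]
 [-0.0037 -1.     -0.0006]
 [ 0.0004  0.0006 -1.    ]]
```

```bash
echo '[[[0.02,-0.04,0,0,1],[0.02,-0.04,0,0,1],[0.02,-0.04,0,0,1],[0.02,-0.04,0,0,1],[0.02,-0.04,0,0,1],[0.02,-0.04,0,0,1],[0.02,-0.04,0,0,1]]]' | python3 nudge.py >/dev/null
echo '[[[0.02,-0.04,0,0,1],[0.02,-0.04,0,0,1],[0.02,-0.04,0,0,1],[0.02,-0.04,0,0,1],[0.02,-0.04,0,0,1],[0.02,-0.04,0,0,1],[0,0,0,0,1],[0,0,0,0,1]]]' | python3 nudge.py
python3 -c "
from h import *
print(step(.4726,-.0317,.081))"
```

```text
clock: 2.25
position: [0.4533, -0.0733, 0.2367]
ee_rot: [3.142, 0.005, -0.0]
force: [0.0, -1.0, -0.7]
width: 1.001
gripper_force: 0.0
[ 0.0194 -0.0415  0.1557]
```

```bash
echo '[[[0.019,-0.041,0,0,1],[0,0,0,0,1],[0,0,0,0,1]]]' | python3 nudge.py
python3 -c "
from h import *
d=cam('wrist');cv2.imwrite('pics/w0.png',d['image']);np.save('w0.npy',d['cam_to_world'])
for P in [(.4726,-.0317,.117),(.534,.0388,.109),(.5426,-.092,.144),(.538,-.0268,.048)]: print(proj(d,P))"
```

```text
clock: 2.55
position: [0.4719, -0.0337, 0.2366]
ee_rot: [3.141, 0.001, -0.001]
force: [-0.2, -0.2, 0.2]
width: 1.002
gripper_force: 0.0
[251.0975 183.3442]
[164.0934 107.2365]
[336.3832  96.2119]
[246.5257 101.632 ]
```

View pics/w0.png

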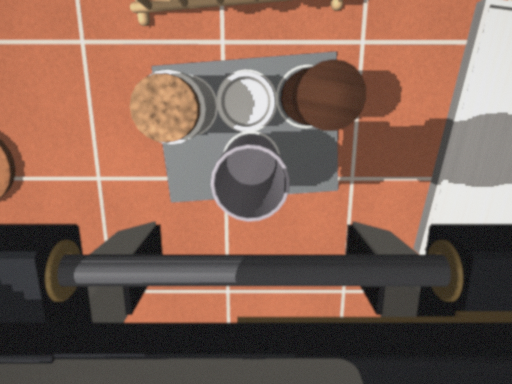

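The wrist view confirms it: tumbler rim (250,183), lid (166,107), mill (338,94) and pot (246,101) all lie within 2 px of prediction. Descending on the tumbler.

```bash
echo '[[[0.001,-0.003,0.03,0,1],[0,0,0.03,0,1],[0,0,0.03,0,1],[0,0,0.03,0,1],[0,0,0.02,0,1],[0,0,0.015,0,1],[0,0,0,0,1],[0,0,0,0,1]]]' | python3 nudge.py
echo '[[[0,0,0,0,0.6],[0,0,0,0,0.6],[0,0,0,0,0.6],[0,0,0,0,0.6],[0,0,0,0,0.6],[0,0,0,0,0.6],[0,0,0,0,0.6],[0,0,0,0,0.6]]]' | python3 nudge.py 20
```

```text
clock: 3.4
position: [0.4728, -0.0314, 0.082]
ee_rot: [3.141, -0.002, -0.001]
force: [0.1, -0.5, 0.2]
width: 1.003
gripper_force: 0.0
clock: 4.2
position: [0.4735, -0.0303, 0.0821]
ee_rot: [3.141, 0.001, 0.001]
force: [-1.0, -1.4, 6.1]
width: 0.717
gripper_force: 20.0
```

```bash
echo '[[[0,0,-0.01,0,0.6],[0,0,-0.025,0,0.6],[0,0,-0.035,0,0.6],[0,0,-0.035,0,0.6],[0,0,-0.035,0,0.6],[0,0,0,0,0.6]]]' | python3 nudge.py
echo '[[[-0.005,0.02,0,0,0.6],[-0.01,0.035,0,0,0.6],[-0.01,0.035,0,0,0.6],[-0.01,0.04,0,0,0.6],[-0.01,0.04,0,0,0.6],[-0.01,0.04,0,0,0.6],[-0.01,0.035,0,0,0.6],[-0.005,0.025,0,0,0.6],[0,0,0,0,0.6],[0,0,0,0,0.6]]]' | python3 nudge.py
python3 -c "
from h import *
print(step(.403,-.3009,.083))"
```

```text
clock: 4.8
position: [0.4754, -0.0296, 0.2264]
ee_rot: [-3.142, -0.002, -0.012]
force: [0.2, 0.7, -2.4]
width: 0.721
gripper_force: 20.0
clock: 5.8
position: [0.4027, -0.2999, 0.221]
ee_rot: [-3.14, 0.001, 0.002]
force: [-0.1, 1.2, -2.4]
width: 0.719
gripper_force: 20.0
[0.0005 0.0012 0.138 ]
```

```bash
echo '[[[0,0.001,0.03,0,0.6],[0,0,0.03,0,0.6],[0,0,0.03,0,0.6],[0,0,0.025,0,0.6],[0,0,0.01,0,0.6],[0,0,0.005,0,0.6],[0,0,0.004,0,0.6],[0,0,0,0,0.6],[0,0,0,0,0.6]]]' | python3 nudge.py
```

```text
clock: 6.7
position: [0.4039, -0.3014, 0.0886]
ee_rot: [3.141, 0.001, 0.002]
force: [0.4, -0.3, -3.1]
width: 0.717
gripper_force: 20.0
```

```bash
echo '[[[0,0,0.002,0,0.6],[0,0,0.002,0,0.6],[0,0,0,0,0.6],[0,0,0,0,0.6]]]' | python3 nudge.py
echo '[[[0,0,0.0015,0,0.6],[0,0,0,0,0.6],[0,0,0,0,0.6]]]' | python3 nudge.py
```

```text
clock: 7.1
position: [0.4032, -0.3012, 0.0837]
ee_rot: [-3.142, -0.001, 0.0]
force: [-0.2, -0.0, -1.2]
width: 0.722
gripper_force: 20.0
clock: 7.4
position: [0.4035, -0.3015, 0.083]
ee_rot: [3.141, 0.001, 0.001]
force: [-2.2, 0.4, 9.4]
width: 0.718
gripper_force: 20.0
```

```bash
echo '[[[0,0,0,0,0.78],[0,0,0,0,0.85],[0,0,0,0,1],[0,0,0,0,1],[0,0,-0.02,0,1],[0,0,-0.04,0,1],[0,0,-0.045,0,1],[0,0,-0.045,0,1]]]' | python3 nudge.py
echo '[[[0.015,-0.02,0,0,1],[0.02,-0.03,0,0,1],[0.02,-0.03,0,0,1],[0.02,-0.03,0,0,1],[0.02,-0.03,0,0,1],[0.02,-0.03,0,0,1],[0.02,-0.03,0,0,1],[0.0045,-0.0085,0,0,1],[0,0,0,0,1],[0,0,0,0,1]]]' | python3 nudge.py
python3 -c "
from h import *
print(step(.543,-.093,.093))
t=cam('top');cv2.imwrite('pics/top1.png',t['image'])"
```

```text
clock: 8.2
position: [0.4029, -0.3009, 0.2337]
ee_rot: [-3.141, -0.001, 0.001]
force: [0.8, 0.1, 0.4]
width: 1.003
gripper_force: 0.0
clock: 9.2
position: [0.5419, -0.0938, 0.2319]
ee_rot: [3.141, -0.0, -0.001]
force: [-0.8, -0.6, -0.3]
width: 0.998
gripper_force: 0.0
[ 0.0012 -0.0009  0.1389]
```

```bash
echo '[[[0.001,-0.001,0.03,0,1],[0,0,0.03,0,1],[0,0,0.03,0,1],[0,0,0.03,0,1],[0,0,0.01,0,1],[0,0,0.009,0,1],[0,0,0,0,1],[0,0,0,0,1]]]' | python3 nudge.py
echo '[[[0,0,0,0,0.5],[0,0,0,0,0.5],[0,0,0,0,0.5],[0,0,0,0,0.5],[0,0,0,0,0.5],[0,0,0,0,0.5],[0,0,0,0,0.5],[0,0,0,0,0.5],[0,0,0,0,0.5]]]' | python3 nudge.py 20
```

```text
clock: 10.05
position: [0.5443, -0.0919, 0.0943]
ee_rot: [3.141, 0.0, 0.002]
force: [0.4, -0.9, 0.0]
width: 1.002
gripper_force: 0.0
clock: 10.95
position: [0.5437, -0.0915, 0.0933]
ee_rot: [3.142, 0.001, 0.0]
force: [-1.0, -0.7, 1.8]
width: 0.561
gripper_force: 20.0
```

```bash
echo '[[[0,0,-0.01,0,0.5],[0,0,-0.025,0,0.5],[0,0,-0.035,0,0.5],[0,0,-0.03,0,0.5],[0,0,0,0,0.5]]]' | python3 nudge.py
echo '[[[0.004,0.02,0,0,0.5],[0.006,0.035,0,0,0.5],[0.006,0.035,0,0,0.5],[0.006,0.035,0,0,0.5],[0.006,0.035,0,0,0.5],[0.006,0.035,0,0,0.5],[0.004,0.025,0,0,0.5],[0,0.01,0,0,0.5],[0,0,0,0,0.5],[0,0,0,0,0.5]]]' | python3 nudge.py
python3 -c "
from h import *
print(step(.582,-.3213,.0945))"
```

```text
clock: 11.45
position: [0.5461, -0.0916, 0.1979]
ee_rot: [3.141, 0.001, 0.011]
force: [0.4, -0.3, -1.4]
width: 0.562
gripper_force: 20.0
clock: 12.45
position: [0.5818, -0.3197, 0.1929]
ee_rot: [-3.14, -0.003, 0.001]
force: [-0.4, 0.8, -1.7]
width: 0.566
gripper_force: 20.0
[0.0003 0.0017 0.0984]
```

```bash
echo '[[[0,0.001,0.02,0,0.5],[0,0,0.03,0,0.5],[0,0,0.025,0,0.5],[0,0,0.01,0,0.5],[0,0,0.005,0,0.5],[0,0,0.004,0,0.5],[0,0,0,0,0.5],[0,0,0,0,0.5]]]' | python3 nudge.py
echo '[[[0,0,0.002,0,0.5],[0,0,0,0,0.5],[0,0,0,0,0.5]]]' | python3 nudge.py
```

```text
clock: 13.25
position: [0.5824, -0.3227, 0.1003]
ee_rot: [3.141, 0.001, 0.002]
force: [0.3, -0.4, -1.2]
width: 0.558
gripper_force: 20.0
clock: 13.55
position: [0.5818, -0.3226, 0.0974]
ee_rot: [3.141, 0.001, 0.0]
force: [-0.5, -0.4, -0.9]
width: 0.565
gripper_force: 20.0
```

```bash
echo '[[[0,0,0.0015,0,0.5],[0,0,0.001,0,0.5],[0,0,0,0,0.5],[0,0,0,0,0.5]]]' | python3 nudge.py
echo '[[[0,0,0.0012,0,0.5],[0,0,0,0,0.5],[0,0,0,0,0.5]]]' | python3 nudge.py
```

```text
clock: 13.95
position: [0.5818, -0.3225, 0.0946]
ee_rot: [-3.142, -0.001, 0.0]
force: [0.5, -0.7, -1.9]
width: 0.562
gripper_force: 20.0
clock: 14.25
position: [0.5821, -0.3226, 0.0944]
ee_rot: [3.141, 0.001, 0.001]
force: [-2.5, 1.7, 5.3]
width: 0.564
gripper_force: 20.0
```

```bash
echo '[[[0,0,0,0,0.63],[0,0,0,0,0.72],[0,0,0,0,1],[0,0,0,0,1],[0,0,0,0,1],[0,0,-0.02,0,1],[0,0,-0.04,0,1],[0,0,-0.04,0,1],[0,0,-0.035,0,1]]]' | python3 nudge.py >/dev/null
echo '[[[-0.003,-0.02,0,0,1],[-0.005,-0.04,0,0,1],[-0.005,-0.045,0,0,1],[-0.006,-0.045,0,0,1],[-0.006,-0.045,0,0,1],[-0.006,-0.045,0,0,1],[-0.006,-0.045,0,0,1],[-0.006,-0.045,0,0,1],[-0.005,-0.03,0,0,1],[0,0,0,0,1]]]' | python3 nudge.py >/dev/null
echo '[[[0,0,0,0,1],[0,0,0,0,1]]]' | python3 nudge.py
python3 -c "
from h import *
print(step(.534,.0375,.059))
d=cam('wrist');cv2.imwrite('pics/w1.png',d['image']);print(proj(d,(.534,.0375,.109)),proj(d,(.538,-.027,.048)))"
```

```text
clock: 16.35
position: [0.5337, 0.036, 0.2284]
ee_rot: [3.141, -0.002, -0.0]
force: [-0.3, -0.3, 0.2]
width: 1.002
gripper_force: 0.0
[ 0.0003 -0.0017  0.1694]
[251.6342 183.9623] [316.1825 165.4004]
```

View pics/w1.png

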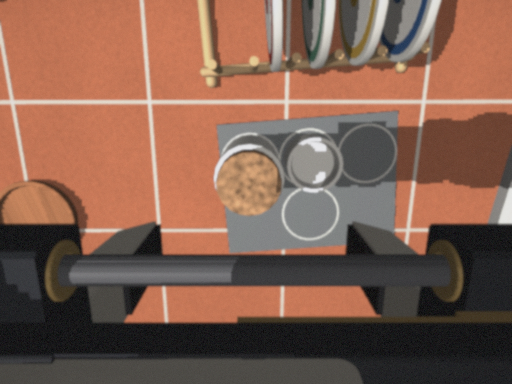

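Lid centre (248,183), pot (311,160), empty stands (310,213) and (367,152). The pot is a few pixels off prediction, so I'm checking against the rings.

```bash
python3 -c "
from h import *
d=cam('wrist');print(plane(d,310,213,.0045),plane(d,367.5,152.5,.0045),plane(d,311,160,.048),plane(d,248.5,183,.108))
e=dict(d);e['cam_to_world']=np.load('w0.npy')
print(tri(e,(166,107),d,(248.5,183)),tri(e,(246,101),d,(311,160)))
print(arm.observe()['position'])"
```

```text
[ 0.4728 -0.0307  0.0045] [ 0.5443 -0.0922  0.0045] [ 0.5435 -0.0218  0.048 ] [0.5346 0.0399 0.108 ]
(array([0.5335, 0.0396, 0.1016]), np.float64(0.0013274514651313665)) (array([ 0.5387, -0.026 ,  0.0221]), np.float64(0.0006632522314325889))
[0.5338 0.0358 0.2284]
```

```bash
echo '[[[0,-0.003,0.03,0,1],[0,0,0.035,0,1],[0,0,0.035,0,1],[0,0,0.03,0,1],[0,0,0.02,0,1],[0,0,0.01,0,1],[0,0,0.008,0,1],[0,0,0,0,1],[0,0,0,0,1]]]' | python3 nudge.py
echo '[[[0,0,0,0,0.6],[0,0,0,0,0.6],[0,0,0,0,0.6],[0,0,0,0,0.6],[0,0,0,0,0.6],[0,0,0,0,0.6],[0,0,0,0,0.6],[0,0,0,0,0.6]]]' | python3 nudge.py 25
```

```text
clock: 17.35
position: [0.5342, 0.0403, 0.0613]
ee_rot: [-3.142, -0.001, -0.002]
force: [-0.6, -1.1, 0.1]
width: 1.002
gripper_force: 0.0
clock: 18.15
position: [0.5337, 0.0404, 0.0607]
ee_rot: [3.141, 0.001, 0.001]
force: [-1.4, -0.9, 5.6]
width: 0.694
gripper_force: 25.0
```

```bash
echo '[[[0,0,-0.01,0,0.6],[0,0,-0.02,0,0.6],[0,0,-0.035,0,0.6],[0,0,-0.035,0,0.6],[0,0,-0.035,0,0.6],[0,0,-0.025,0,0.6],[0,0,0,0,0.6]]]' | python3 nudge.py
echo '[[[-0.003,0.02,0,0,0.6],[-0.004,0.035,0,0,0.6],[-0.005,0.045,0,0,0.6],[-0.005,0.045,0,0,0.6],[-0.005,0.045,0,0,0.6],[-0.005,0.045,0,0,0.6],[-0.005,0.045,0,0,0.6],[-0.005,0.04,0,0,0.6],[-0.004,0.03,0,0,0.6],[0,0,0,0,0.6]]]' | python3 nudge.py
echo '[[[0,0,0,0,0.6],[0,0,0,0,0.6]]]' | python3 nudge.py
python3 -c "
from h import *
print(step(.4926,-.3111,.0617))"
```

```text
clock: 18.85
position: [0.5352, 0.041, 0.2242]
ee_rot: [-3.141, -0.001, -0.009]
force: [0.2, 0.1, -3.6]
width: 0.691
gripper_force: 25.0
clock: 19.85
position: [0.4898, -0.315, 0.2187]
ee_rot: [3.14, -0.011, -0.005]
force: [-0.0, -0.8, -2.3]
width: 0.689
gripper_force: 25.0
clock: 20.05
position: [0.4928, -0.3079, 0.2197]
ee_rot: [-3.14, -0.004, 0.002]
force: [-0.8, 0.1, -2.4]
width: 0.692
gripper_force: 25.0
[0.     0.0034 0.158 ]
```

```bash
echo '[[[0,0.003,0.02,0,0.6],[0,0,0.035,0,0.6],[0,0,0.035,0,0.6],[0,0,0.03,0,0.6],[0,0,0.02,0,0.6],[0,0,0.008,0,0.6],[0,0,0.004,0,0.6],[0,0,0,0,0.6],[0,0,0,0,0.6]]]' | python3 nudge.py
echo '[[[0,0,0.001,0,0.6],[0,0,0,0,0.6],[0,0,0,0,0.6]]]' | python3 nudge.py
```

```text
clock: 20.95
position: [0.4936, -0.3127, 0.0697]
ee_rot: [3.141, 0.002, 0.003]
force: [-0.2, -0.4, -1.9]
width: 0.693
gripper_force: 25.0
clock: 21.25
position: [0.4929, -0.3128, 0.0679]
ee_rot: [3.141, 0.001, 0.001]
force: [-0.2, 1.3, -3.2]
width: 0.691
gripper_force: 25.0
```

```bash
echo '[[[0,0,0.002,0,0.6],[0,0,0.002,0,0.6],[0,0,0.001,0,0.6],[0,0,0,0,0.6],[0,0,0,0,0.6]]]' | python3 nudge.py
echo '[[[0,0,0.0012,0,0.6],[0,0,0,0,0.6],[0,0,0,0,0.6]]]' | python3 nudge.py
```

```text
clock: 21.75
position: [0.4928, -0.3126, 0.0625]
ee_rot: [-3.142, -0.001, 0.0]
force: [-0.6, 0.2, -1.7]
width: 0.693
gripper_force: 25.0
clock: 22.05
position: [0.493, -0.3127, 0.0618]
ee_rot: [3.141, 0.001, 0.001]
force: [-1.1, 0.7, 3.7]
width: 0.689
gripper_force: 25.0
```

```bash
echo '[[[0,0,0,0,0.75],[0,0,0,0,0.83],[0,0,0,0,1],[0,0,0,0,1],[0,0,-0.02,0,1],[0,0,-0.04,0,1],[0,0,-0.045,0,1],[0,0,-0.045,0,1]]]' | python3 nudge.py >/dev/null
echo '[[[0.004,-0.03,0,0,1],[0.006,-0.04,0,0,1],[0.006,-0.04,0,0,1],[0.006,-0.04,0,0,1],[0.006,-0.04,0,0,1],[0.006,-0.04,0,0,1],[0.006,-0.035,0,0,1],[0.005,-0.021,0,0,1],[0,0,0,0,1],[0,0,0,0,1]]]' | python3 nudge.py
python3 -c "
from h import *
d=cam('wrist');cv2.imwrite('pics/w2.png',d['image']);print(proj(d,(.538,-.0268,.048)),proj(d,(.5334,.0392,.0045)))
t=cam('top');cv2.imwrite('pics/top2.png',t['image'])
b=cv2.resize(t['image'][170:310,200:390],None,fx=2.7,fy=2.7,interpolation=cv2.INTER_CUBIC)
cv2.imwrite('pics/c2.png',np.vstack([d['image'][:220],cv2.copyMakeBorder(b[:,:512],0,0,0,max(0,512-b.shape[1]),0)]))"
```

```text
clock: 23.85
position: [0.5375, -0.0266, 0.2112]
ee_rot: [3.141, 0.002, -0.0]
force: [-0.1, -0.8, 0.2]
width: 1.0
gripper_force: 0.0
[253.6975 172.6558] [192.7338 168.2757]
```

View pics/c2.png

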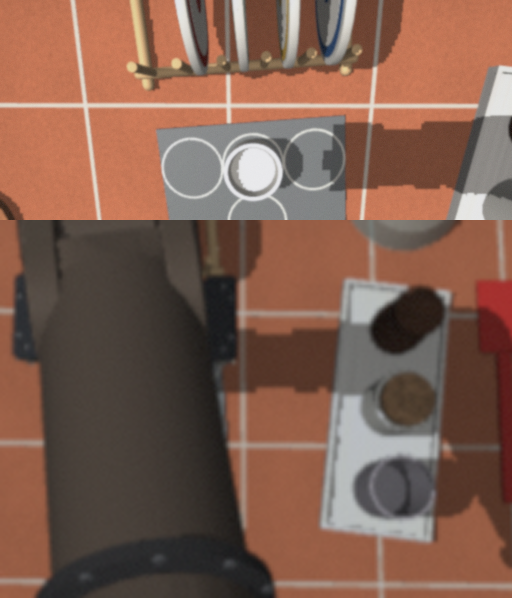

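All three stand in the tray (lower half: mill, jar, tumbler in a row). The pot is at (253,170), the jar's stand ring at (192,168), both as predicted. Now grasping the pot.

```bash
echo '[[[0.001,0,0.03,0,1],[0,0,0.04,0,1],[0,0,0.04,0,1],[0,0,0.03,0,1],[0,0,0.02,0,1],[0,0,0.015,0,1],[0,0,0.01,0,1],[0,0,0.006,0,1],[0,0,0,0,1],[0,0,0,0,1]]]' | python3 nudge.py
echo '[[[0,0,0,0,0.5],[0,0,0,0,0.5],[0,0,0,0,0.5],[0,0,0,0,0.5],[0,0,0,0,0.5],[0,0,0,0,0.5],[0,0,0,0,0.5],[0,0,0,0,0.5],[0,0,0,0,0.5]]]' | python3 nudge.py 15
```

```text
clock: 24.95
position: [0.539, -0.0268, 0.0209]
ee_rot: [3.141, 0.001, 0.001]
force: [-0.5, 0.3, 0.4]
width: 0.997
gripper_force: 0.0
clock: 25.85
position: [0.5387, -0.0265, 0.0204]
ee_rot: [3.142, 0.001, 0.0]
force: [-0.6, -0.4, 4.0]
width: 0.607
gripper_force: 15.0
```

```bash
echo '[[[0,0,-0.01,0,0.5],[0,0,-0.025,0,0.5],[0,0,-0.035,0,0.5],[0,0,-0.035,0,0.5],[0,0,-0.035,0,0.5],[0,0,0,0,0.5]]]' | python3 nudge.py >/dev/null
echo '[[[-0.01,-0.02,0,0,0.5],[-0.016,-0.035,0,0,0.5],[-0.018,-0.04,0,0,0.5],[-0.018,-0.04,0,0,0.5],[-0.018,-0.04,0,0,0.5],[-0.018,-0.04,0,0,0.5],[-0.018,-0.04,0,0,0.5],[-0.016,-0.035,0,0,0.5],[-0.007,-0.023,0,0,0.5],[0,0,0,0,0.5]]]' | python3 nudge.py >/dev/null
echo '[[[0,0,0,0,0.5],[0,0,0,0,0.5]]]' | python3 nudge.py
python3 -c "
from h import *
d=cam('wrist');cv2.imwrite('pics/w3.png',d['image']);print(proj(d,(.467,.287,.014)))"
```

```text
clock: 27.65
position: [0.3997, 0.2849, 0.16]
ee_rot: [3.14, -0.001, -0.001]
force: [0.4, 0.0, -2.0]
width: 0.607
gripper_force: 15.0
[250.9555 100.5769]
```

View pics/w3.png

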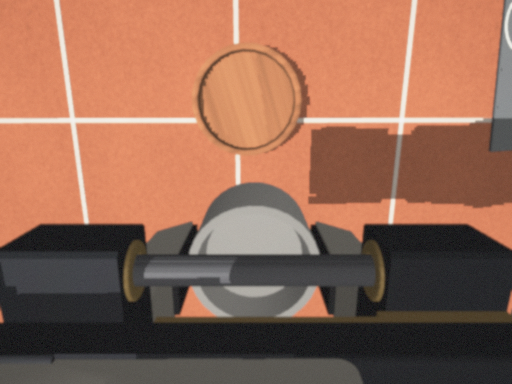

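The dish centre is at (247.5,99.3) in the wrist view and the pot sits straight in the grip.

```bash
python3 -c "
from h import *
d=cam('wrist');s=cam('side');t=cam('top')
p=plane(d,247.5,99.3,.014);print(p,tri(d,(247.5,99.3),s,(207,313)),tri(d,(247.5,99.3),t,(144.5,246.2)))
print(step(.467,.2888,.0244))"
```

```text
[0.4682 0.2899 0.014 ] (array([0.4673, 0.2889, 0.0021]), np.float64(0.0029520757965204782)) (array([ 0.4679,  0.2903, -0.0052]), np.float64(0.0006723653007435104))
[ 0.0672 -0.0035  0.1359]
```

```bash
echo '[[[0.02,-0.0015,0,0,0.5],[0.028,-0.002,0.01,0,0.5],[0.02,-0.001,0.02,0,0.5],[0,0,0.03,0,0.5],[0,0,0.03,0,0.5],[0,0,0.02,0,0.5],[0,0,0.01,0,0.5],[0,0,0.005,0,0.5],[0,0,0,0,0.5],[0,0,0,0,0.5]]]' | python3 nudge.py
```

```text
clock: 28.85
position: [0.468, 0.2913, 0.0363]
ee_rot: [-3.141, -0.001, -0.002]
force: [0.2, -0.7, -1.5]
width: 0.611
gripper_force: 15.0
```

```bash
echo '[[[0,0.0015,0.004,0,0.5],[0,0,0.003,0,0.5],[0,0,0.001,0,0.5],[0,0,0,0,0.5],[0,0,0,0,0.5]]]' | python3 nudge.py
echo '[[[0,0,0.0015,0,0.5],[0,0,0.001,0,0.5],[0,0,0,0,0.5],[0,0,0,0,0.5]]]' | python3 nudge.py
```

```text
clock: 29.35
position: [0.4674, 0.2894, 0.0274]
ee_rot: [-3.142, -0.001, -0.0]
force: [0.2, 0.7, -1.3]
width: 0.609
gripper_force: 15.0
clock: 29.75
position: [0.4673, 0.2894, 0.0248]
ee_rot: [3.142, 0.001, -0.0]
force: [0.3, 0.3, -1.5]
width: 0.608
gripper_force: 15.0
```

```bash
echo '[[[0,0,0.001,0,0.5],[0,0,0,0,0.5],[0,0,0,0,0.5]]]' | python3 nudge.py
echo '[[[0,0,0.001,0,0.5],[0,0,0,0,0.5],[0,0,0,0,0.5]]]' | python3 nudge.py
```

```text
clock: 30.05
position: [0.4675, 0.2894, 0.0244]
ee_rot: [3.142, 0.001, 0.001]
force: [-1.9, -1.4, 6.3]
width: 0.609
gripper_force: 15.0
clock: 30.35
position: [0.4676, 0.2894, 0.0241]
ee_rot: [3.142, 0.001, 0.002]
force: [-4.2, -3.2, 16.0]
width: 0.608
gripper_force: 15.0
```

```bash
echo '[[[0,0,-0.001,0,0.5],[0,0,0,0,0.66],[0,0,0,0,0.74],[0,0,0,0,1],[0,0,0,0,1],[0,0,-0.02,0,1],[0,0,-0.04,0,1],[0,0,-0.05,0,1],[0,0,-0.05,0,1],[0,0,-0.04,0,1]]]' | python3 nudge.py >/dev/null
echo '[[[-0.02,0,0,0,1],[-0.03,0.0,0,0,1],[0,0,0,0,1],[0,0,0,0,1]]]' | python3 nudge.py
python3 -c "
from h import *
d=cam('wrist');cv2.imwrite('pics/w4.png',d['image'][:240]);print(proj(d,(.4676,.2894,.052)),step(.493,-.3127,.23))"
```

```text
clock: 31.75
position: [0.4172, 0.2893, 0.224]
ee_rot: [3.141, 0.003, 0.001]
force: [0.3, -0.3, -0.2]
width: 0.998
gripper_force: 0.0
[253.6127 119.0638] [ 0.0748  0.602  -0.006 ]
```

View pics/w4.png

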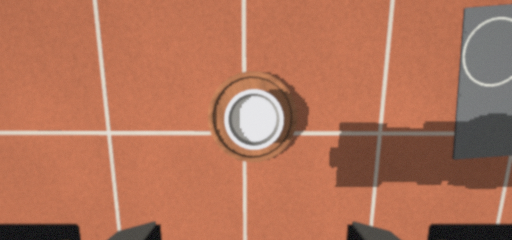

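The pot (253,119) sits level inside the dish recess (ring centre about (252,116)). Back to the tray for the jar.

```bash
echo '[[[0.005,0.03,0,0,1],[0.005,0.04,0,0,1],[0.005,0.04,0,0,1],[0.005,0.04,0,0,1],[0.005,0.04,0,0,1],[0.005,0.04,0,0,1],[0.005,0.04,0,0,1],[0.005,0.04,0,0,1]]]' | python3 nudge.py >/dev/null
echo '[[[0.005,0.04,0,0,1],[0.005,0.04,0,0,1],[0.005,0.04,0,0,1],[0.005,0.04,0,0,1],[0.005,0.04,0,0,1],[0.005,0.04,0,0,1],[0.005,0.04,0,0,1],[0,0.012,0,0,1],[0,0,0,0,1],[0,0,0,0,1]]]' | python3 nudge.py
python3 -c "
from h import *
print(step(.493,-.3127,.0618))"
```

```text
clock: 33.6
position: [0.4929, -0.3117, 0.2233]
ee_rot: [-3.141, -0.002, 0.001]
force: [-0.3, 0.9, 0.5]
width: 1.001
gripper_force: 0.0
[0.0002 0.0012 0.1615]
```

```bash
echo '[[[0,0,0.03,0,1],[0,0,0.035,0,1],[0,0,0.035,0,1],[0,0,0.03,0,1],[0,0,0.02,0,1],[0,0,0.01,0,1],[0,0,0,0,1],[0,0,0,0,1]]]' | python3 nudge.py
echo '[[[0,0,0.001,0,1],[0,0,0,0,0.6],[0,0,0,0,0.6],[0,0,0,0,0.6],[0,0,0,0,0.6],[0,0,0,0,0.6],[0,0,0,0,0.6],[0,0,0,0,0.6],[0,0,0,0,0.6]]]' | python3 nudge.py 25
```

```text
clock: 34.4
position: [0.4936, -0.3121, 0.0648]
ee_rot: [3.141, 0.003, 0.002]
force: [0.3, 0.1, -0.6]
width: 1.003
gripper_force: 0.0
clock: 35.3
position: [0.4928, -0.3127, 0.063]
ee_rot: [3.141, 0.001, 0.0]
force: [0.1, -0.3, 3.0]
width: 0.693
gripper_force: 25.0
```

```bash
echo '[[[0,0,-0.01,0,0.6],[0,0,-0.02,0,0.6],[0,0,-0.035,0,0.6],[0,0,-0.035,0,0.6],[0,0,-0.035,0,0.6],[0,0,-0.025,0,0.6],[0,0,0,0,0.6]]]' | python3 nudge.py > /dev/null
echo '[[[0.003,-0.02,0,0,0.6],[0.004,-0.035,0,0,0.6],[0.005,-0.045,0,0,0.6],[0.005,-0.045,0,0,0.6],[0.005,-0.045,0,0,0.6],[0.005,-0.045,0,0,0.6],[0.005,-0.045,0,0,0.6],[0.005,-0.04,0,0,0.6],[0.004,-0.0315,0,0,0.6],[0,0,0,0,0.6]]]' | python3 nudge.py >/dev/null
echo '[[[0,0,0,0,0.6],[0,0,0,0,0.6]]]' | python3 nudge.py
python3 -c "
from h import *
print(step(.5335,.0398,.062))"
```

```text
clock: 37.2
position: [0.533, 0.0375, 0.222]
ee_rot: [3.141, -0.001, -0.003]
force: [0.2, -0.2, -2.4]
width: 0.691
gripper_force: 25.0
[ 0.0008 -0.0025  0.16  ]
```

```bash
echo '[[[0.0005,-0.002,0.02,0,0.6],[0,0,0.035,0,0.6],[0,0,0.035,0,0.6],[0,0,0.03,0,0.6],[0,0,0.02,0,0.6],[0,0,0.008,0,0.6],[0,0,0.004,0,0.6],[0,0,0,0,0.6],[0,0,0,0,0.6],[0,0,0,0,0.6]]]' | python3 nudge.py
```

```text
clock: 38.2
position: [0.5348, 0.041, 0.0718]
ee_rot: [-3.141, -0.001, -0.003]
force: [0.0, -0.2, -3.1]
width: 0.695
gripper_force: 25.0
```

```bash
echo '[[[-0.0005,0.001,0.004,0,0.6],[0,0,0.002,0,0.6],[0,0,0,0,0.6],[0,0,0,0,0.6]]]' | python3 nudge.py
echo '[[[0,0,0.001,0,0.6],[0,0,0.001,0,0.6],[0,0,0,0,0.6],[0,0,0,0,0.6]]]' | python3 nudge.py
```

```text
clock: 38.6
position: [0.5334, 0.0399, 0.0647]
ee_rot: [3.142, 0.001, -0.0]
force: [-0.3, -0.3, -2.4]
width: 0.692
gripper_force: 25.0
clock: 39.0
position: [0.5335, 0.0399, 0.0628]
ee_rot: [3.142, 0.001, -0.0]
force: [0.2, -0.9, -4.1]
width: 0.693
gripper_force: 25.0
```

```bash
echo '[[[0,0,0.001,0,0.6],[0,0,0,0,0.6],[0,0,0,0,0.6]]]' | python3 nudge.py
echo '[[[0,0,0.0006,0,0.6],[0,0,0,0,0.6],[0,0,0,0,0.6]]]' | python3 nudge.py
```

```text
clock: 39.3
position: [0.5337, 0.0399, 0.062]
ee_rot: [3.142, 0.001, 0.001]
force: [-0.5, 0.3, 0.1]
width: 0.696
gripper_force: 25.0
clock: 39.6
position: [0.5338, 0.0399, 0.0619]
ee_rot: [3.142, 0.001, 0.001]
force: [-2.6, -0.6, 8.2]
width: 0.692
gripper_force: 25.0
```

```bash
echo '[[[0,0,0,0,0.75],[0,0,0,0,0.83],[0,0,0,0,1],[0,0,0,0,1],[0,0,-0.02,0,1],[0,0,-0.04,0,1],[0,0,-0.05,0,1],[0,0,-0.05,0,1]]]' | python3 nudge.py >/dev/null
echo '[[[0.003,0.02,0,0,1],[0.005,0.04,0,0,1],[0.005,0.045,0,0,1],[0.006,0.045,0,0,1],[0.006,0.045,0,0,1],[0.006,0.045,0,0,1],[0.006,0.045,0,0,1],[0.006,0.045,0,0,1],[0.005,0.0325,0,0,1],[0,0,0,0,1]]]' | python3 nudge.py >/dev/null
echo '[[[0,0,0,0,1],[0,0,0,0,1]]]' | python3 nudge.py
python3 -c "
from h import *
print(step(.5821,-.3226,.0944))"
```

```text
clock: 41.6
position: [0.582, -0.3209, 0.221]
ee_rot: [-3.14, -0.004, 0.0]
force: [0.7, 0.5, 0.7]
width: 1.0
gripper_force: 0.0
[0.0001 0.0018 0.1266]
```

```bash
echo '[[[0,0.0005,0.03,0,1],[0,0,0.035,0,1],[0,0,0.03,0,1],[0,0,0.02,0,1],[0,0,0.01,0,1],[0,0,0,0,1],[0,0,0,0,1],[0,0,0,0,1]]]' | python3 nudge.py
echo '[[[0,0,0.001,0,1],[0,0,0,0,0.5],[0,0,0,0,0.5],[0,0,0,0,0.5],[0,0,0,0,0.5],[0,0,0,0,0.5],[0,0,0,0,0.5],[0,0,0,0,0.5],[0,0,0,0,0.5],[0,0,0,0,0.5]]]' | python3 nudge.py 20
```

```text
clock: 42.4
position: [0.5828, -0.3232, 0.0979]
ee_rot: [3.141, 0.002, 0.004]
force: [-0.9, -0.9, 0.1]
width: 1.0
gripper_force: 0.0
clock: 43.4
position: [0.5818, -0.323, 0.0952]
ee_rot: [-3.142, -0.001, 0.0]
force: [-0.2, -0.2, -0.6]
width: 0.566
gripper_force: 20.0
```

```bash
echo '[[[0,0,-0.01,0,0.5],[0,0,-0.025,0,0.5],[0,0,-0.035,0,0.5],[0,0,-0.03,0,0.5],[0,0,0,0,0.5]]]' | python3 nudge.py >/dev/null
echo '[[[-0.004,-0.02,0,0,0.5],[-0.006,-0.035,0,0,0.5],[-0.006,-0.035,0,0,0.5],[-0.006,-0.035,0,0,0.5],[-0.006,-0.035,0,0,0.5],[-0.006,-0.035,0,0,0.5],[-0.004,-0.025,0,0,0.5],[0,-0.01,0,0,0.5],[0,0,0,0,0.5],[0,0,0,0,0.5]]]' | python3 nudge.py >/dev/null
echo '[[[0,0,0,0,0.5]]]' | python3 nudge.py
python3 -c "
from h import *
print(step(.5434,-.092,.0942))"
```

```text
clock: 45.0
position: [0.5437, -0.095, 0.1951]
ee_rot: [3.141, -0.003, -0.0]
force: [0.2, -1.0, -2.5]
width: 0.565
gripper_force: 20.0
[-0.0003 -0.0031  0.1009]
```

```bash
echo '[[[0,-0.002,0.02,0,0.5],[0,0,0.03,0,0.5],[0,0,0.025,0,0.5],[0,0,0.01,0,0.5],[0,0,0.005,0,0.5],[0,0,0.004,0,0.5],[0,0,0,0,0.5],[0,0,0,0,0.5],[0,0,0,0,0.5]]]' | python3 nudge.py
```

```text
clock: 45.9
position: [0.5442, -0.0911, 0.102]
ee_rot: [3.141, 0.001, 0.002]
force: [0.0, -0.3, -1.9]
width: 0.564
gripper_force: 20.0
```

```bash
echo '[[[-0.0003,0.001,0.003,0,0.5],[0,0,0.002,0,0.5],[0,0,0,0,0.5],[0,0,0,0,0.5]]]' | python3 nudge.py
echo '[[[0,0,0.001,0,0.5],[0,0,0.0005,0,0.5],[0,0,0,0,0.5],[0,0,0,0,0.5]]]' | python3 nudge.py
```

```text
clock: 46.3
position: [0.5433, -0.092, 0.0961]
ee_rot: [3.142, 0.001, -0.0]
force: [-1.3, 0.1, -1.8]
width: 0.568
gripper_force: 20.0
clock: 46.7
position: [0.5433, -0.0921, 0.0947]
ee_rot: [3.142, 0.001, -0.0]
force: [-1.2, 0.0, -1.8]
width: 0.563
gripper_force: 20.0
```

```bash
echo '[[[0,0,0.001,0,0.5],[0,0,0,0,0.5],[0,0,0,0,0.5]]]' | python3 nudge.py
echo '[[[0,0,0.0006,0,0.5],[0,0,0,0,0.5],[0,0,0,0,0.5]]]' | python3 nudge.py
```

```text
clock: 47.0
position: [0.5436, -0.092, 0.0941]
ee_rot: [3.142, 0.001, 0.001]
force: [-0.7, -0.0, 3.3]
width: 0.56
gripper_force: 20.0
clock: 47.3
position: [0.5438, -0.092, 0.094]
ee_rot: [3.141, 0.001, 0.002]
force: [-2.7, 0.7, 9.8]
width: 0.559
gripper_force: 20.0
```

```bash
echo '[[[0,0,-0.0005,0,0.5],[0,0,0,0,0.63],[0,0,0,0,0.72],[0,0,0,0,1],[0,0,0,0,1],[0,0,0,0,1],[0,0,-0.02,0,1],[0,0,-0.04,0,1],[0,0,-0.04,0,1],[0,0,-0.035,0,1]]]' | python3 nudge.py >/dev/null
echo '[[[-0.015,0.02,0,0,1],[-0.02,0.03,0,0,1],[-0.02,0.03,0,0,1],[-0.02,0.03,0,0,1],[-0.02,0.03,0,0,1],[-0.02,0.03,0,0,1],[-0.02,0.03,0,0,1],[-0.005,0.0095,0,0,1],[0,0,0,0,1],[0,0,0,0,1]]]' | python3 nudge.py
python3 -c "
from h import *
print(step(.4035,-.3015,.083))"
```

```text
clock: 49.3
position: [0.4043, -0.3006, 0.2286]
ee_rot: [-3.141, -0.003, -0.001]
force: [0.2, 0.9, -0.4]
width: 0.998
gripper_force: 0.0
[-0.0008  0.001   0.1456]
```

```bash
echo '[[[-0.0008,0,0.03,0,1],[0,0,0.035,0,1],[0,0,0.035,0,1],[0,0,0.025,0,1],[0,0,0.015,0,1],[0,0,0.004,0,1],[0,0,0,0,1],[0,0,0,0,1]]]' | python3 nudge.py
echo '[[[0,0,0.001,0,1],[0,0,0,0,0.6],[0,0,0,0,0.6],[0,0,0,0,0.6],[0,0,0,0,0.6],[0,0,0,0,0.6],[0,0,0,0,0.6],[0,0,0,0,0.6],[0,0,0,0,0.6]]]' | python3 nudge.py 20
```

```text
clock: 50.1
position: [0.4037, -0.3013, 0.0854]
ee_rot: [3.141, 0.003, 0.002]
force: [-0.6, 0.5, 0.4]
width: 1.002
gripper_force: 0.0
clock: 51.0
position: [0.4028, -0.3016, 0.0838]
ee_rot: [3.142, 0.001, 0.0]
force: [-0.9, 1.6, 5.9]
width: 0.721
gripper_force: 20.0
```

```bash
echo '[[[0,0,-0.01,0,0.6],[0,0,-0.025,0,0.6],[0,0,-0.035,0,0.6],[0,0,-0.04,0,0.6],[0,0,-0.04,0,0.6],[0,0,0,0,0.6]]]' | python3 nudge.py >/dev/null
echo '[[[0.005,-0.02,0,0,0.6],[0.01,-0.035,0,0,0.6],[0.01,-0.035,0,0,0.6],[0.01,-0.04,0,0,0.6],[0.01,-0.04,0,0,0.6],[0.01,-0.04,0,0,0.6],[0.01,-0.035,0,0,0.6],[0.005,-0.025,0,0,0.6],[0,0,0,0,0.6],[0,0,0,0,0.6]]]' | python3 nudge.py >/dev/null
echo '[[[0,0,0,0,0.6]]]' | python3 nudge.py
python3 -c "
from h import *
print(step(.4728,-.031,.0828))"
```

```text
clock: 52.7
position: [0.472, -0.0327, 0.2333]
ee_rot: [3.141, -0.001, -0.001]
force: [-1.4, 0.1, -2.0]
width: 0.719
gripper_force: 20.0
[ 0.0009 -0.0018  0.1505]
```

```bash
echo '[[[0.0005,-0.001,0.02,0,0.6],[0,0,0.035,0,0.6],[0,0,0.035,0,0.6],[0,0,0.03,0,0.6],[0,0,0.013,0,0.6],[0,0,0.006,0,0.6],[0,0,0.004,0,0.6],[0,0,0,0,0.6],[0,0,0,0,0.6],[0,0,0,0,0.6]]]' | python3 nudge.py
```

```text
clock: 53.7
position: [0.4736, -0.0307, 0.0914]
ee_rot: [3.141, 0.001, 0.002]
force: [0.7, -0.1, -2.4]
width: 0.723
gripper_force: 20.0
```

```bash
echo '[[[-0.0003,0,0.004,0,0.6],[0,0,0.002,0,0.6],[0,0,0,0,0.6],[0,0,0,0,0.6]]]' | python3 nudge.py
echo '[[[0,0,0.0007,0,0.6],[0,0,0,0,0.6],[0,0,0,0,0.6]]]' | python3 nudge.py
```

```text
clock: 54.1
position: [0.4726, -0.0306, 0.0845]
ee_rot: [3.142, 0.001, -0.0]
force: [0.1, 0.2, -2.0]
width: 0.715
gripper_force: 20.0
clock: 54.4
position: [0.4727, -0.0306, 0.0839]
ee_rot: [3.142, 0.001, -0.0]
force: [-0.1, 0.8, -1.1]
width: 0.722
gripper_force: 20.0
```

```bash
echo '[[[0,0,0.001,0,0.6],[0,0,0,0,0.6],[0,0,0,0,0.6]]]' | python3 nudge.py
echo '[[[0,0,0.0008,0,0.6],[0,0,0,0,0.6],[0,0,0,0,0.6]]]' | python3 nudge.py
```

```text
clock: 54.7
position: [0.4726, -0.0306, 0.0829]
ee_rot: [3.142, 0.001, -0.0]
force: [0.3, 0.5, -2.8]
width: 0.721
gripper_force: 20.0
clock: 55.0
position: [0.4729, -0.0306, 0.0828]
ee_rot: [3.141, 0.001, 0.001]
force: [-2.2, 0.2, 7.9]
width: 0.722
gripper_force: 20.0
```

Contact. I'm releasing, rising to the w0 viewpoint for a like-for-like comparison, then backing off for the top view.

```bash
echo '[[[0,0,-0.0005,0,0.6],[0,0,0,0,0.78],[0,0,0,0,0.86],[0,0,0,0,1],[0,0,0,0,1],[0,0,-0.02,0,1],[0,0,-0.04,0,1],[0,0,-0.045,0,1],[0,0,-0.045,0,1],[0,0,-0.003,0,1]]]' | python3 nudge.py >/dev/null
echo '[[[-0.001,0.003,0,0,1],[0,0,0,0,1],[0,0,0,0,1]]]' | python3 nudge.py
python3 -c "
from h import *
d=cam('wrist');cv2.imwrite('pics/w5.png',d['image'])
e=dict(d);e['cam_to_world']=np.load('w0.npy')
for P in [(.4726,-.0317,.117),(.534,.0388,.109),(.5426,-.092,.144)]: print(proj(d,P)-proj(e,P))"
echo '[[[0,0.04,0,0,1],[-0.01,0.045,0,0,1],[-0.01,0.045,0,0,1],[-0.01,0.045,0,0,1],[-0.01,0.045,0,0,1],[-0.01,0.045,0,0,1],[-0.01,0.045,0,0,1],[-0.01,0.045,0,0,1],[-0.01,0.045,0,0,1],[-0.01,0.045,0,0,1]]]' | python3 nudge.py >/dev/null
echo '[[[0,0.045,0,0,1],[0,0.045,0,0,1],[0,0,0,0,1],[0,0,0,0,1],[0,0,0,0,1]]]' | python3 nudge.py
python3 - <<'E'
from h import *
t=cam('top')['image'];a=cv2.imread('pics/top0.png');s=cam('side')['image'];b=cv2.imread('pics/side0.png')
c=lambda i:cv2.resize(i[195:275,205:295],None,fx=4,fy=4,interpolation=cv2.INTER_CUBIC)
w0=cv2.imread('pics/w0.png')[30:230,120:380];w5=cv2.imread('pics/w5.png')[30:230,120:380]
top=np.hstack([c(a),c(t)]);bot=cv2.resize(np.hstack([w0,w5]),(720,277))
cv2.imwrite('pics/cmp.png',np.vstack([top,bot]))
for im0,im1,(x0,y0,x1,y1) in ((b,s,(230,165,315,250)),):
    print('mean diff side',cv2.absdiff(im0,im1)[y0:y1,x0:x1].mean())
# local shift of each thing, by phase correlation
for n,i0,i1,bx in (('tumb side',b,s,(275,188,310,245)),('jar side',b,s,(240,198,270,250)),('mill side',b,s,(272,166,300,192)),('tumb top',a,t,(234,228,266,260)),('jar top',a,t,(212,208,240,236)),('mill top',a,t,(261,205,287,235))):
    x0,y0,x1,y1=bx;f=lambda i:cv2.cvtColor(i,6)[y0:y1,x0:x1].astype(np.float32)
    print(n,cv2.phaseCorrelate(f(i0),f(i1),cv2.createHanningWindow((x1-x0,y1-y0),cv2.CV_32F)))
E
```

```text
clock: 56.3
position: [0.4707, -0.0338, 0.2341]
ee_rot: [3.142, 0.001, -0.004]
force: [-0.2, 0.7, -0.4]
width: 0.999
gripper_force: 0.0
[-0.0916 -1.0431]
[-1.0518 -1.84  ]
[ 0.9056 -2.2004]
clock: 57.85
position: [0.3826, -0.5672, 0.2347]
ee_rot: [-3.14, -0.003, 0.001]
force: [0.4, 0.8, 0.2]
width: 1.001
gripper_force: 0.0
mean diff side 3.9555709342560554
tumb side ((-0.2263916724700472, 0.19287220466530286), 0.7527026964558495)
jar side ((-0.013251134251248686, -0.06838135293252989), 0.9931216675558208)
mill side ((-0.042103176553824895, 0.727603976000367), 1.019465301066269)
tumb top ((-0.16046803043176894, 0.2496693969643644), 0.9170224657282233)
jar top ((0.12338732634777472, 0.06514195506631815), 0.9965438662634956)
mill top ((0.57549890034322, -0.21920293496275), 0.9398327647903819)
```

View pics/cmp.png

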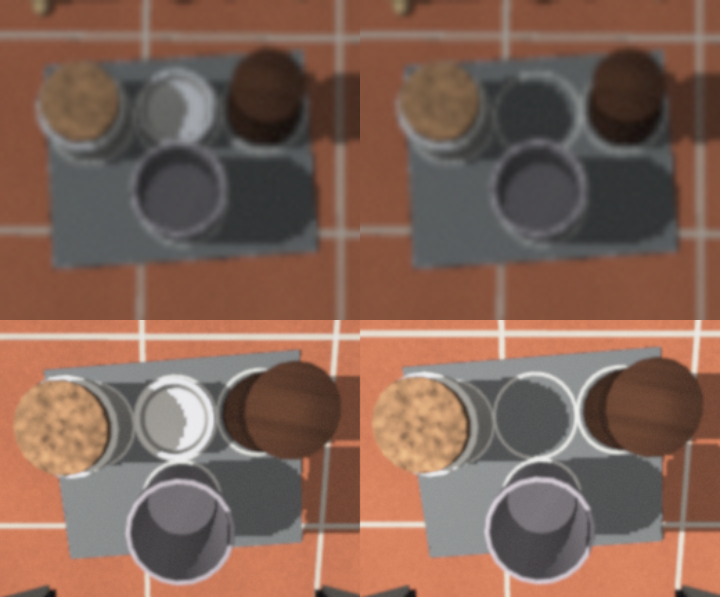

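The before/after pairs match. All three stand on their rings again, shifted by at most about 1–2 mm, with the pot gone and everything upright. Handing in.

```bash
python3 -c "
from cell import arm
print(arm.sign_off())"
```

```text
the job is handed in; nothing more can be done
None
```

Job handed in at about 58 s: the pot is in the dish recess, and the tumbler, mill and jar are upright within about 2 mm of where they started; the spatula and bowl were not touched, though I made no after-check of them.

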